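# Slide the bread-drawer cover board home into its notches

## Robot

A 7-joint arm with a two-finger parallel gripper is mounted at the origin on the work surface. World frame = base frame: x ahead of the robot, y to its left, z up, the work surface at z = 0. Lengths are in mm, angles in degrees, forces in N, time in s.
With the tool pointing down it reaches from about 375 to 925 mm from the base axis. Payload 3.1 kg.
Tool frame: the origin (TCP) lies between the finger pads; the fingertips stand 11 mm ahead of it and the grasp point (between the pads) lies 8 mm behind it; z points along the fingers, y is the direction in which the jaws open and shut (so a half turn about z gives the same grasp; the last joint's range is limited). The gripper opens to 85 mm and grips with 20 to 120 N. Pads are 22 mm wide; open, the fingers measure 114 mm over their backs; the gripper's body (76 mm by 85 mm) begins 54 mm behind the grasp point. The pads swing forward as they close: fully open they stand 13 mm farther back than shut.
Start: joints at [-82.666, 21.939, 2.515, 91.553, -1.026, 66.532, -2.859], TCP at [145.503, 633.508, 242.269] pointing down, gripper open.
Joint ranges: [-149.38, 149.38], [-23.57, 123.04], [-84.95, 90], [0, 143.3], [-89.99, 269.99], [3.08, 112.72], [-163.45, 163.45]. Speed limits (degrees/s): [159.86, 159.86, 180, 180, 180, 180, 180].

## Interface

Orientations are given as a 3x3 rotation matrix whose columns are the frame's x, y, z axes.
In Python, from cell import * gives the robot as it stands. Calls block until the motion is done:
- goto(position, orientation): joint-space move of the TCP to a pose.
- servo_line(position, rate=150, rotation=None, stop_force=None): straight line of the TCP; rotation=None keeps the orientation; rate is the mean speed in mm/s. With stop_force (N) it stops when the force on the tool has changed by that much, and returns True; else False.
- move_joints(angles): joint-space move.
- set_gripper(opening, effort=None): opening from 0.0 (shut) to 1.0 (fully open); effort is the grip in N (None keeps the last); returns when the fingers have stopped.
- sleep(seconds).
- solve_ik(position, orientation): joint angles nearest the present ones, or None.
- read_state(): the state.
- get_image(name): name is "side" or "top"; returns the picture (400x640x3 uint8, red, green, blue); there is no depth.
- camera_model(name): a dict with "mtx" (3x3 intrinsics, pixels), "distortion" ([k1, k2, p1, p2, k3] as OpenCV has them; the pictures are not rectified), "pose" (4x4, takes a point from camera to world coordinates). Camera axes: x right, y up, looking along -z (the intrinsics and any distortion apply to the point x, -y, -z); pixel columns grow to the right and rows downward; lengths in mm; the calibration is good to about 2 mm. A picture is of the moment at which its call begins. camera_model takes no time and is no camera call.
A pose or a line that the arm cannot do raises MotionError and nothing moves.
- finish_job(): hands the job in, once; it reports no verdict.
The state is a dict: "time": time; "joint_positions": joint angles; "joint_vel": joint speeds; "joint_efforts": joint torques, N m; "eef_pos": TCP position; "tcp_rot": TCP orientation; "wrist_force": force on the tool from outside, world axes, zero at the start; "torque": the same for the moment, N m; "opening": opening from 0.0 (shut) to 1.0 (fully open).
Only numpy, scipy, OpenCV 4.12 (cv2) and the standard library are available. Lean on these libraries where they do the work, as an engineer would, in place of code of your own. Each camera call takes 0.05 s, during which the arm holds its last target.

## Task

A drawer box stands on the kitchen island with its wooden cover board part-way along the runners. With your fingertips, gently push the cover board along its runners towards the back of the drawer until you feel it drop into its locating notches and it lies level with the drawer's sides, then take your hand away. Slide it only: do not grip it or lift it, and leave the things around the drawer where they are.

Things in the scene. Friction and masses are not known exactly. Their poses are not given: they have to be found in the camera images.
- drawer: fixed plywood drawer box 440 long (x) x 290 wide x 130 high, open top, walls 15 thick; a graphite front panel 347 wide x 155 high x 18 thick covers its -x end. Origin: centre of the box's underside; +x points to the drawer's back, the way the board is pushed; z up. Inner faces of front and back walls at x = -205 and +205.
- runner (a point): on the drawer, axes as the drawer's: point in mid-width at the height of the runner tops, at drawer x = 0, z = 112. A grey runner 14 wide lies along the inside of each side wall, x = -205 to +205. Each has two locating notches 26 long, 6 deep, centred at x = +2 and +162.
- home (a point): on the drawer, axes as the drawer's: where the board's origin lies when it is home (drawer x = 82, y = 0, z = 106). The play in the notches is 3 either way along x; the notch ends then stop the board going on.
- board: loose brown cover board 230 long (x) x 255 wide x 14 thick, about 0.6 kg, between the side walls with 2.5 play each side. Under it two cross battens 20 long, 10 high at x = -80 and +80 ride on the runners. Origin: centre, at the battens' underside; x as the drawer's. Upper face at z = +24: 6 above the side walls when riding, level with them at home. It starts 55 to 115 short of home.
- finger_rail (a point): middle of the front (-x, robot-side) upright face of the pale rail fixed on the board, the face to push on: rail 120 long (y) x 14 x 18 high; this point is 9 above the board's upper face, at x = -92, y = 0, z = +33 in the board's frame. Sliding takes about 3 to 9 N, over 35 N is too rough; go slower than 50 mm/s so that the board can fall in.
- tape: bystander: blue roll of tape lying flat, 104 diameter x 30 high, origin centre of underside
- offcut: bystander: plywood offcut 90 x 46 x 28 high, origin centre of underside
- glue: bystander: white bottle with orange cap, 52 diameter x 150 high, origin centre of underside
- sprayer: bystander: sea-green trigger spray bottle with black head, 76 diameter x 230 high, origin centre of underside

How it is judged:
By the outcome, as a careful person would: the job done as asked, in the order asked, and still so for the second after the job is handed in, with the robot touching nothing.
It also fails if it takes over 35 s, if anything falls off the work surface, if the arm or the gripper's body presses on something with over 40 N, if the wrist force passes 120 N, or if a joint passes its speed limit or range.

## Working session

There is one attempt and no reset: what is moved stays moved. The work goes in short steps, each a Python script; the robot and the scene stay as the last script left them, time stands still between calls to the robot, and variables do not carry over. Pictures are saved under pics/ and viewed, and the job is handed in when it is done.

```bash
mkdir -p pics
python3 - <<'E'
from cell import *
import cv2,numpy as np
for n in("top","side"):
    im=get_image(n); cv2.imwrite(f"pics/{n}0.png",im[:,:,::-1]); m=camera_model(n)
    print(n,np.round(m["mtx"],1).tolist(),np.round(m["distortion"],4),np.round(m["pose"],3).tolist())
print(read_state())
E
```

```text
top [[517.4, 0.0, 324.7], [0.0, 517.4, 189.8], [0.0, 0.0, 1.0]] [-0.1114  0.      0.      0.      0.    ] [[-0.012, 0.998, -0.058, 491.686], [-1.0, -0.012, 0.001, 34.155], [0.001, 0.058, 0.998, 1327.151], [0.0, 0.0, 0.0, 1.0]]
side [[393.1, 0.0, 315.1], [0.0, 393.1, 194.8], [0.0, 0.0, 1.0]] [-0.0936  0.      0.      0.      0.    ] [[-0.756, 0.496, -0.427, 174.034], [-0.654, -0.571, 0.496, 490.145], [0.002, 0.654, 0.756, 755.392], [0.0, 0.0, 0.0, 1.0]]
{'time': 0.1, 'joint_positions': array([-82.66680295,  21.98755533,   2.51176375,  91.63815723,
        -1.02629228,  66.53264858,  -2.85819413]), 'joint_vel': array([-3.99659523e-02, -1.19352495e-01,  5.84632573e-02, -1.66922706e-01,
       -7.11436568e-05, -1.24038350e-02, -6.23453508e-02]), 'joint_efforts': array([ 2.56740706e-03, -4.34730327e+01,  1.02905173e+00, -2.50455737e+01,
        1.08081489e-02,  5.42393958e-03,  5.97299234e-06]), 'eef_pos': array([145.33232134, 632.70616019, 241.02510576]), 'tcp_rot': array([[-9.74637801e-01,  2.23787803e-01, -4.19376643e-04],
       [ 2.23788167e-01,  9.74635013e-01, -2.33412389e-03],
       [-1.13609297e-04, -2.36877690e-03, -9.99997188e-01]]), 'wrist_force': array([-0.29186466, -0.17992429, -0.23591053]), 'torque': array([ 0.00724215, -0.02825164,  0.00064636]), 'opening': 1.0029781881075925}
```

View pics/top0.png

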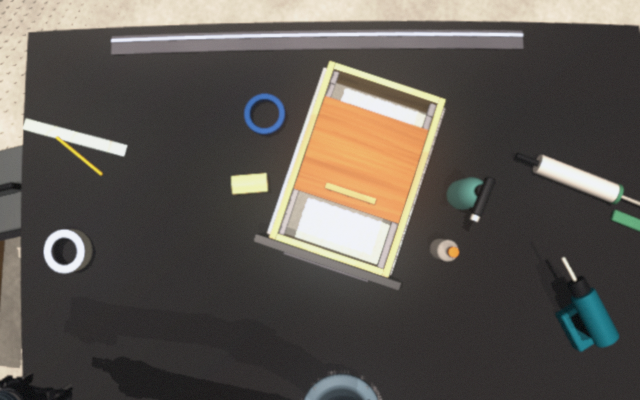

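View pics/side0.png

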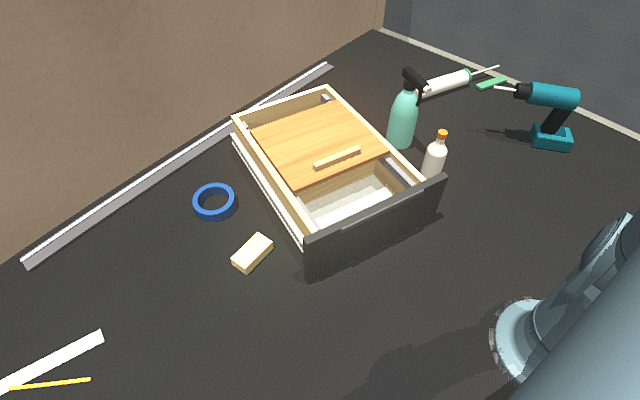

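The top view shows the drawer's outline at about (330,63), (444,100), (388,275) and (270,237), with the rail around (327,185)-(376,203). I'll enlarge both views.

Run:
```python
import cv2
a=cv2.imread("pics/top0.png")[55:295,245:475]; cv2.imwrite("pics/t1.png",cv2.resize(a[:125],None,fx=3.4,fy=3.4,interpolation=cv2.INTER_CUBIC))
cv2.imwrite("pics/t2.png",cv2.resize(a[115:],None,fx=3.4,fy=3.4,interpolation=cv2.INTER_CUBIC))
a=cv2.imread("pics/side0.png")[70:290,220:480]; cv2.imwrite("pics/s1.png",cv2.resize(a,None,fx=2.7,fy=2.7,interpolation=cv2.INTER_CUBIC))
```

```text
(no output)
```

View pics/t1.png

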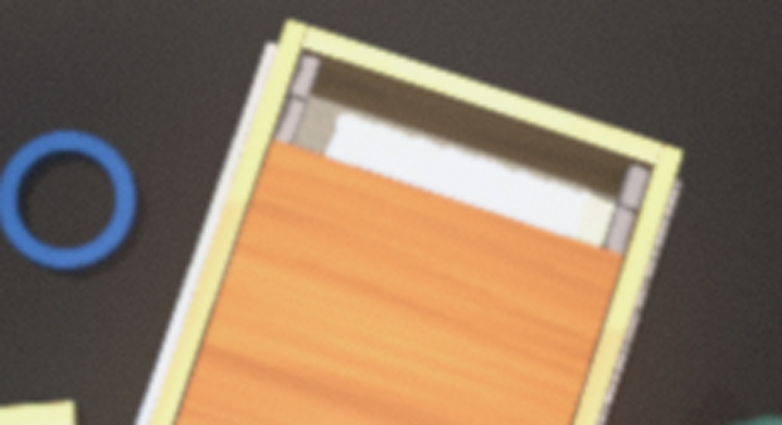

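View pics/t2.png

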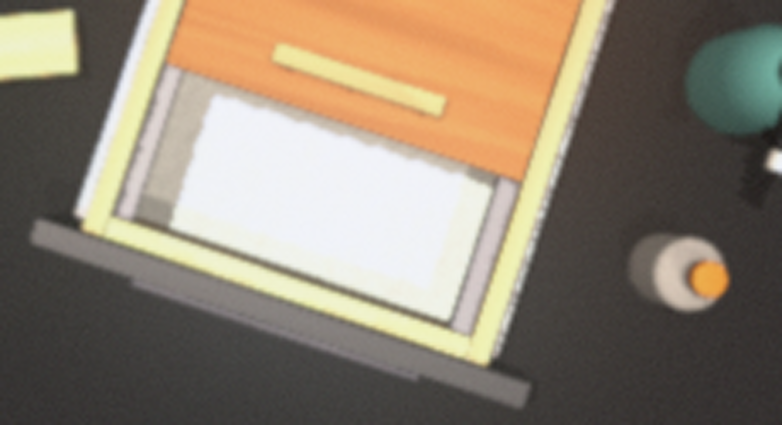

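View pics/s1.png

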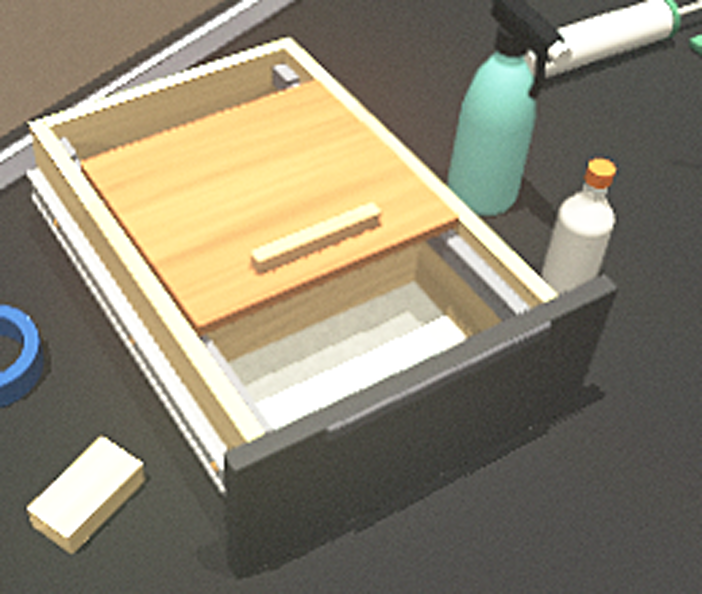

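```bash
cat > h.py <<'E'
import numpy as np,cv2
from scipy.optimize import least_squares
from cell import *
def proj(n,P):
    m=camera_model(n); T=np.linalg.inv(m["pose"]); p=np.atleast_2d(P)@T[:3,:3].T+T[:3,3]
    p=p*[1,-1,-1]
    return cv2.projectPoints(p,np.zeros(3),np.zeros(3),np.array(m["mtx"]),np.array(m["distortion"]))[0][:,0]
def R(a): a=np.radians(a); return np.array([[np.cos(a),-np.sin(a),0],[np.sin(a),np.cos(a),0],[0,0,1]])
f=lambda u,x0,y0,s:np.array([x0+(u[0]+.5)/s-.5,y0+(u[1]+.5)/s-.5])
t1=lambda *u:f(u,245,55,3.4)
t2=lambda *u:f(u,245,170,3.4)
s1=lambda *u:f(u,220,70,2.7)
E
cat > fit.py <<'E'
from h import *
dr=[("top",(220,145,130),t1(289,20)),("top",(220,-145,130),t1(682,150)),("top",(-220,145,130),t2(82,232)),("top",(-220,-145,130),t2(487,363)),
("side",(220,145,130),s1(32,122)),("side",(220,-145,130),s1(288,39))]
bd=[("top",(115,127.5,24),t1(278,143)),("top",(115,-127.5,24),t1(620,254)),("top",(-115,127.5,24),t2(172,65)),("top",(-115,-127.5,24),t2(525,183)),
("top",(-92,60,42),t2(273,60)),("top",(-92,-60,42),t2(441,116)),("top",(-78,60,42),t2(278,43)),("top",(-78,-60,42),t2(447,98)),
("side",(-115,127.5,24),s1(203,328)),("side",(-115,-127.5,24),s1(457,219))]
def fit(L,p0,fz=None):
    def r(p):
        z=p[3] if fz is None else fz
        return np.concatenate([proj(n,R(p[2])@np.array(q)+[p[0],p[1],z])[0]-u for n,q,u in L])
    s=least_squares(r,p0,loss='soft_l1'); return s.x,np.round(r(s.x).reshape(-1,2),1)
d,r=fit(dr,[650,50,-15,0]);print("drawer z free",np.round(d,1));
d,r=fit(dr,[650,50,-15],0);print("drawer",np.round(d,2),r.tolist())
b,rb=fit(bd,[650,50,-15,112]);print("board zfree",np.round(b,1))
b,rb=fit(bd,[650,50,-15],112);print("board",np.round(b,2),rb.tolist())
D=R(d[2]); print("board in drawer",D.T@np.array([b[0]-d[0],b[1]-d[1],0]), "dang",b[2]-d[2])
E
python3 fit.py
```

```text
drawer z free [613.4 -46.7 -19.2  -1.5]
drawer [613.06 -46.49 -19.18] [[-0.5, -0.2], [0.2, 0.2], [0.2, -0.5], [0.2, 0.8], [-1.1, 0.4], [0.6, -0.8]]
board zfree [632.6 -54.4 -18.8 106.5]
board [631.81 -53.55 -18.84] [[-1.8, -1.1], [1.4, 0.0], [-1.6, 0.1], [-0.3, -0.2], [-0.4, 0.7], [0.4, 0.7], [0.0, -0.1], [0.5, 0.1], [-0.6, -0.4], [1.9, -1.4]]
board in drawer [20.02640734 -0.51237122  0.        ] dang 0.34299560521106187
```

```bash
cat >> h.py <<'E'
D0=np.array([613.06,-46.49,0]); A=R(-19.1)
Y=A[:,1]; Z=np.array([0,0,-1.]); ROT=np.column_stack([np.cross(Y,Z),Y,Z])
W=lambda x,y,z:A@np.array([x,y,z],float)+D0
def st(t=""):
    s=read_state(); print(t,"t",round(s["time"],2),"drawer-frame tcp",np.round(A.T@(s["eef_pos"]-D0),1),"F(drawer)",np.round(A.T@s["wrist_force"],1))
E
python3 - <<'E'
from h import *
print(solve_ik(W(-120,0,260),ROT))
set_gripper(0.0,20)
goto(W(-120,0,260),ROT); st()
servo_line(W(-120,0,155)); st()
cv2.imwrite("pics/side1.png",cv2.resize(get_image("side")[50:290,200:500],None,fx=2.4,fy=2.4,interpolation=cv2.INTER_CUBIC)[:,:,::-1]); print(read_state()["opening"])
E
```

```text
[-51.87685216   4.88524904  51.04178867 112.57282565  -4.21058922
  64.41142501  71.78419356]
 t 3.46 drawer-frame tcp [-120.2    1.3  260. ] F(drawer) [-0.6  0.3 -0.3]
 t 4.31 drawer-frame tcp [-119.2    0.2  155.7] F(drawer) [ 0.8  0.  -0.3]
0.0008098346883799991
```

View pics/side1.png

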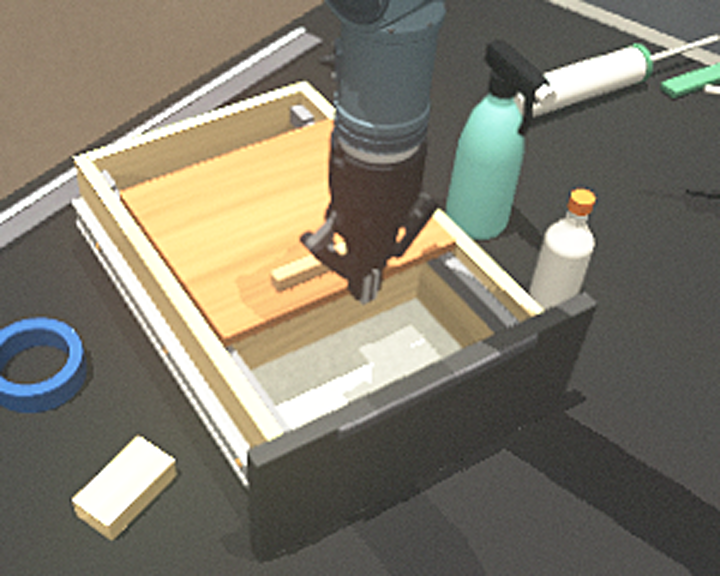

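The shut fingertips at about (368,290) stand in front of the rail, clear of everything. I'll move in until they touch.

Run:
```python
from h import *
servo_line(W(-120,0,153),rate=30)
h=servo_line(W(-75,0,153),rate=20,stop_force=2.5); st(f"contact {h}")
h=servo_line(W(-40,0,153),rate=20,stop_force=18); st(f"push {h}")
cv2.imwrite("pics/side2.png",cv2.resize(get_image("side")[50:290,200:500],None,fx=2.4,fy=2.4,interpolation=cv2.INTER_CUBIC)[:,:,::-1]);
```

```text
contact True t 6.32 drawer-frame tcp [-82.3  -0.2 152.4] F(drawer) [-0.3 -0.5 -0.1]
push False t 8.61 drawer-frame tcp [-40.1   0.  153. ] F(drawer) [-1.7 -1.1 -0.4]
```

View pics/side2.png

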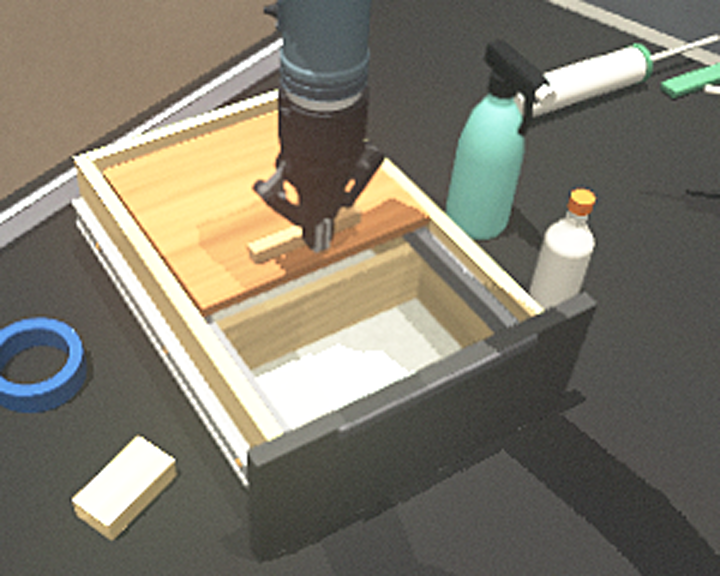

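The board has slid about 40 mm and its front edge is straight, with the fingers at about (320,240) on the rail. I'll push the rest slowly with a force stop.

Run:
```python
from h import *
h=servo_line(W(-24,0,153),rate=15,stop_force=14); st(f"push {h}")
if not h:
    h=servo_line(W(-8,0,153),rate=10,stop_force=14); st(f"push {h}")
cv2.imwrite("pics/side3.png",cv2.resize(get_image("side")[50:290,200:500],None,fx=2.4,fy=2.4,interpolation=cv2.INTER_CUBIC)[:,:,::-1]);
```

```text
push False t 9.88 drawer-frame tcp [-23.7  -0.  153.2] F(drawer) [-0.5 -1.1 -1. ]
push True t 10.82 drawer-frame tcp [-19.2   0.3 152.2] F(drawer) [-0.8  0.  -1. ]
```

View pics/side3.png

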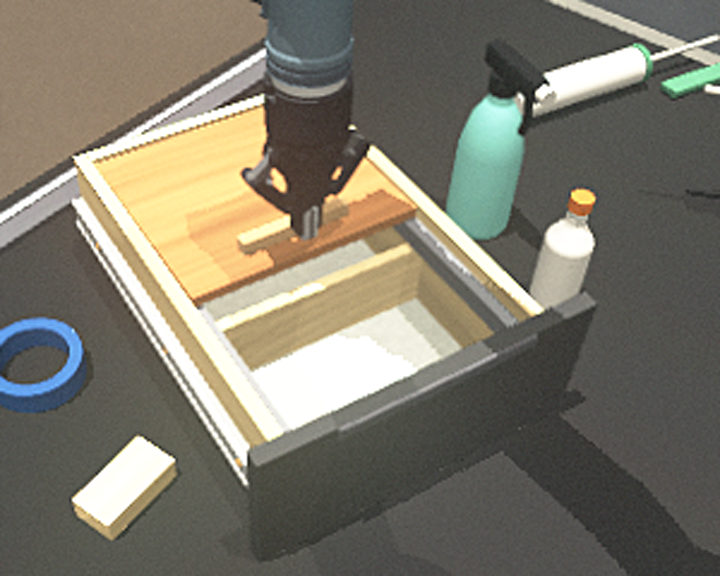

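It stopped on force at the expected place (TCP x = -19; about -20 was predicted). I'll back off, lift away and check.

Run:
```python
from h import *
servo_line(W(-60,0,155),rate=60)
servo_line(W(-130,0,270),rate=150)
goto(W(-310,150,330),ROT) if solve_ik(W(-310,150,330),ROT) is not None else print("noik")
st()
t=get_image("top");s=get_image("side")
cv2.imwrite("pics/top4f.png",t[:,:,::-1])
cv2.imwrite("pics/t4.png",cv2.resize(t[55:295,245:475],None,fx=2.5,fy=2.5,interpolation=cv2.INTER_CUBIC)[:,:,::-1])
cv2.imwrite("pics/s4.png",cv2.resize(s[70:290,220:480],None,fx=2.7,fy=2.7,interpolation=cv2.INTER_CUBIC)[:,:,::-1])
```

```text
t 13.68 drawer-frame tcp [-309.1  149.2  329.4] F(drawer) [ 0.1  0.7 -0.2]
```

View pics/t4.png

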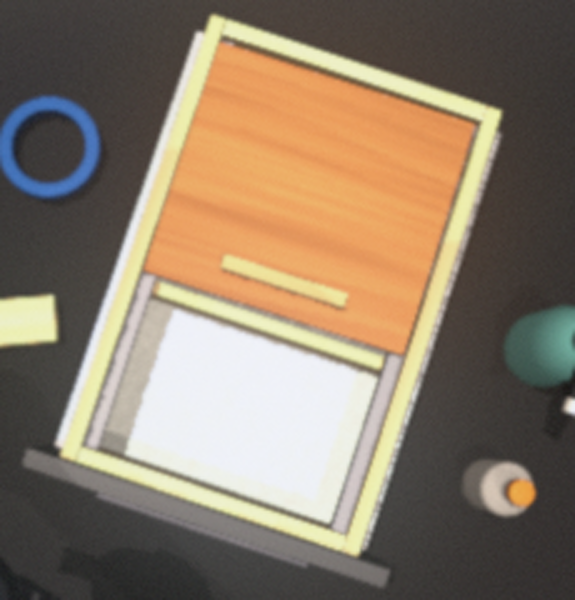

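View pics/s4.png

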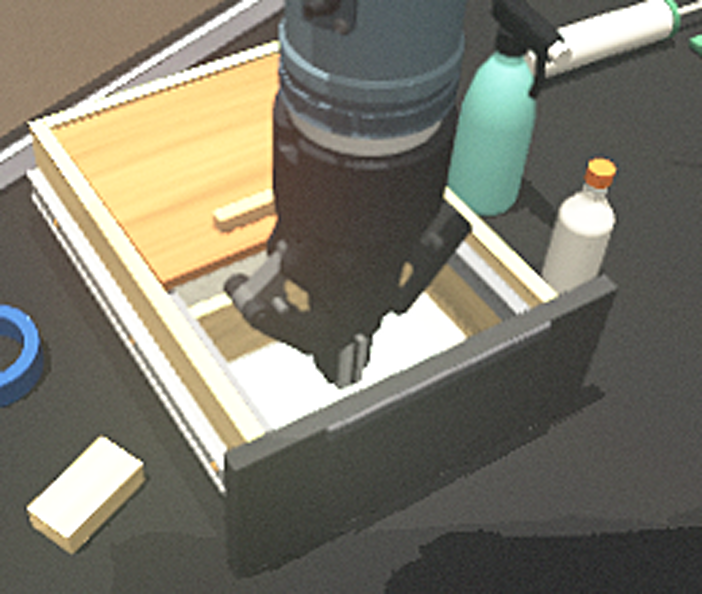

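The top view shows the board near the back of the drawer and square to it. The arm hides the side view, so I'll move it to its start pose and measure the height.

Run:
```python
from h import *
move_joints([-82.666, 21.939, 2.515, 91.553, -1.026, 66.532, -2.859])
st()
s=get_image("side").copy()
c=cv2.resize(s[80:190,225:420],None,fx=4,fy=4,interpolation=cv2.INTER_CUBIC)[:,:,::-1].copy()
cv2.imwrite("pics/s5.png",c)
for z,col in((106,(0,255,0)),(112,(0,0,255))):
  for x in (82,):
    P=[W(x+a,b,z+h) for a,b,h in((-115,127.5,24),(-115,-127.5,24),(-92,60,42),(-92,-60,42),(-78,60,42))]
    for p,q in zip(proj("side",P),proj("top",P)):
        u=(p-[225,80]+.5)*4-.5; print(z,np.round(u),np.round((q-[245,55]+.5)*2.5-.5))
        cv2.drawMarker(c,tuple(int(v) for v in u),col,cv2.MARKER_CROSS,12,1)
for p in proj("side",[W(220,145,130),W(220,-145,130)]): 
    cv2.drawMarker(c,tuple(int(v) for v in (p-[225,80]+.5)*4-.5),(255,0,0),cv2.MARKER_CROSS,12,1)
cv2.imwrite("pics/s5m.png",c)
```

```text
t 15.58 drawer-frame tcp [-662.   489.9  243.3] F(drawer) [-0.1 -0.5  0. ]
106 [224. 379.] [143. 272.]
106 [600. 227.] [403. 358.]
106 [310. 288.] [220. 269.]
106 [488. 219.] [344. 310.]
106 [298. 274.] [225. 255.]
112 [223. 371.] [143. 271.]
112 [601. 220.] [404. 358.]
112 [310. 280.] [220. 268.]
112 [489. 211.] [345. 310.]
112 [298. 266.] [225. 254.]
```

View pics/s5.png

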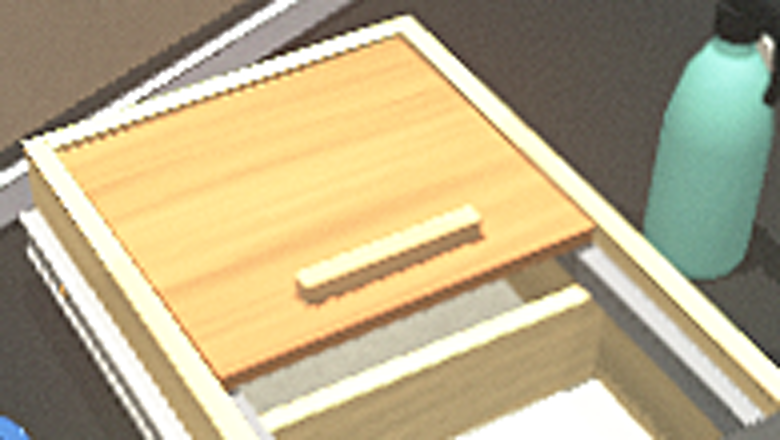

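View pics/s5m.png

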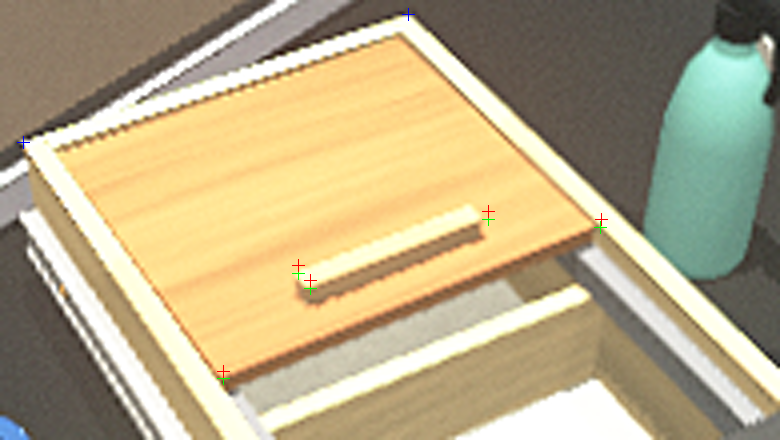

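Run:
```python
from h import *
import cv2
t=cv2.imread("pics/top4f.png")
cv2.imwrite("pics/t5.png",cv2.resize(t[150:210,290:420],None,fx=6,fy=6,interpolation=cv2.INTER_CUBIC))
s0=cv2.imread("pics/side0.png"); s=get_image("side")[:,:,::-1]
a=cv2.resize(s0[130:195,280:410],None,fx=6,fy=6,interpolation=cv2.INTER_CUBIC)
b=cv2.resize(s[115:180,265:395],None,fx=6,fy=6,interpolation=cv2.INTER_CUBIC)
cv2.imwrite("pics/sa.png",a);cv2.imwrite("pics/sb.png",b)
t0=cv2.imread("pics/top0.png")
cv2.imwrite("pics/t00.png",cv2.resize(t0[165:225,285:415],None,fx=6,fy=6,interpolation=cv2.INTER_CUBIC))
```

```text
(no output)
```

View pics/t5.png

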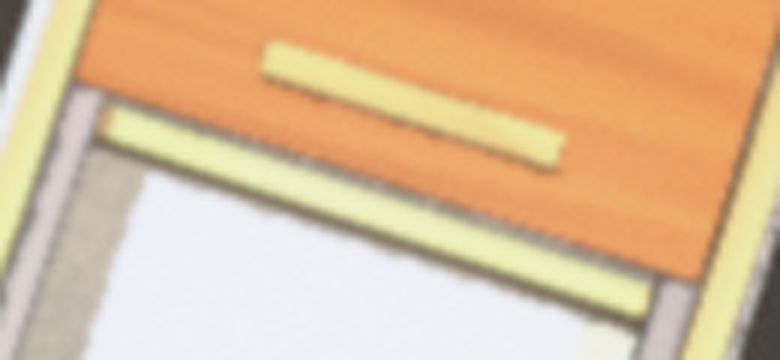

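View pics/sa.png

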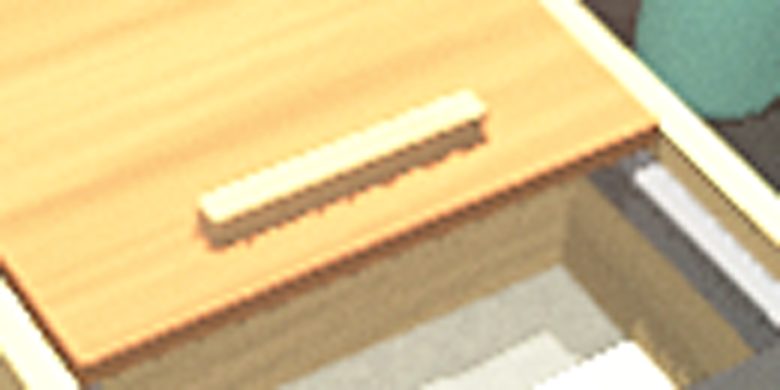

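View pics/sb.png

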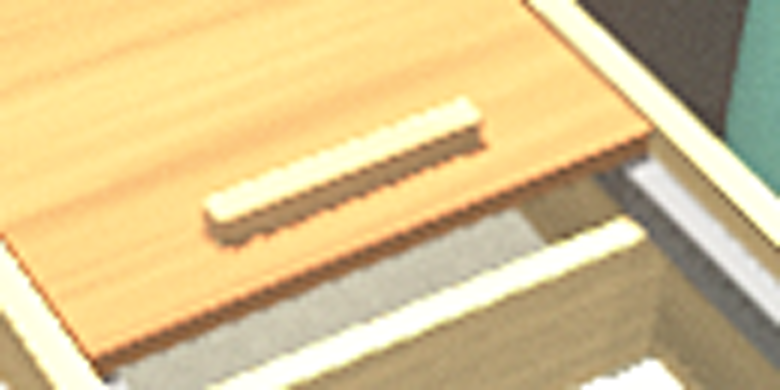

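View pics/t00.png

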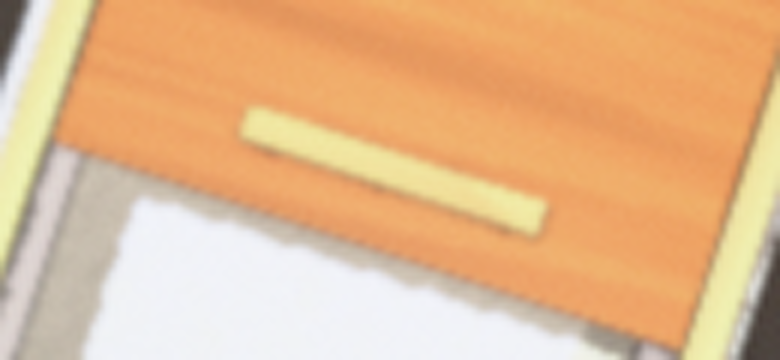

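Run:
```python
from h import *
P=[(-78,60,42),(-78,-60,42),(-92,60,42),(-92,-60,42),(-115,127.5,24),(-115,-127.5,24)]
data={"before":[((285,165),[(247,106),(549,203),(240,137),(540,237),(55,145),(683,350)]),((280,130),[(201,200),(471,90),(214,222),(487,107),(85,366),(658,130)])],
"after":[((290,150),[(267,40),(566,134),(261,70),(557,166),(78,83),(697,280)]),((265,115),[(205,201),(467,97),(222,222),(482,118),(97,358),(650,135)])]}
for k,v in data.items():
    def r(p):
        o=[]
        for n,(org,uv) in zip(("top","side"),v):
            X=np.array([W(p[0],p[1],p[2])+A@R(p[3])@np.array(q) for q in P])
            o.append(proj(n,X)-[f(u,*org,6) for u in uv])
        return np.concatenate(o).ravel()
    s=least_squares(r,[60,0,110,0],loss='soft_l1'); print(k,np.round(s.x,2),"rms px",np.sqrt(np.mean(s.fun**2)).round(2), np.round(r([s.x[0],s.x[1],s.x[2],s.x[3]]).reshape(-1,2),1).tolist())
```

```text
before [ 20.8    0.39 110.72   0.22] rms px 0.5 [[0.4, -0.5], [0.2, -0.3], [-0.4, 0.1], [-0.2, -0.1], [-0.4, -0.4], [-0.1, -0.1], [-0.5, 0.0], [-0.1, -0.1], [0.6, 0.3], [0.8, 0.6], [-0.1, 0.5], [1.0, -1.4]]
after [ 84.42   1.94 104.3    0.72] rms px 0.42 [[0.4, -0.4], [0.4, -0.3], [-0.5, 0.3], [0.0, 0.2], [-0.7, -0.4], [0.5, 0.0], [-0.2, 0.2], [-0.0, 0.2], [-0.0, 0.3], [0.7, 0.0], [-0.5, 0.4], [0.6, -1.0]]
```

The board has dropped 6.4 mm (110.7 → 104.3; 6 expected) and sits at x ≈ 84, inside the 82 ± 3 home range. The arm is well clear, so I'll hand it in.

```bash
python3 -c "
from h import *
st(); print(finish_job())"
```

```text
t 15.68 drawer-frame tcp [-662.3  489.8  243.4] F(drawer) [ 0.2 -0.1  0.7]
the job is handed in; nothing more can be done
None
```

The cover board is home: I pushed it along its runners on the finger rail with the fingers shut. I went at about 20 mm/s, then 10 to 15 mm/s over the last stretch. The 14 N force stop ended the push within about 1 mm of where I expected. I then backed off, moved the arm back to its start pose and handed the job in at about 15.7 s.

- **Position and level:** Fits to both cameras before and after show the board moved from drawer x ≈ 21 to x ≈ 84 (home is 82 ± 3). It dropped 6.4 mm, against the 6 mm expected, so it lies level with the sides.
- **Surroundings:** The tape, offcut, glue and sprayer look undisturbed in the pictures, though I did not measure their positions. The wrist force read near zero at the end.
- **Small disagreements:** The absolute height came out about 1.5 mm low both before and after, which is within the calibration error. The fit also puts the board about 2 mm off centre and turned 0.7°, roughly the side play plus reading error.

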